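# Load the trivet dryer and click its roller switch

## Task

Slide the round trivet down the sloped drying tray, keeping it on the tray, until it rests against the stop at the bottom. Then start the blower: press down the roller lever under the blower's head just until it clicks, well short of the bottom of its travel, hold it there for about a second and let it come back up. Leave the other things on the table where they are.

Things in the scene. Friction and masses are not known exactly. Their poses are not given: they have to be found in the camera images.
- tray: Fixed aluminium drying tray on low legs, sloping 0.28 rad down away from the robot, left or right of the blower. Frame in its floor's upper face: origin at the centre, x down the slope, y left, z square to the floor. Floor x = -135 to +135 mm, 124 mm wide between side walls 4 mm thick, 16 mm high; near (upper) end open, stop at the far (lower) end.
- tray_stop (a point): Centre of the foot of the stop's inner face at the tray's lower end (x = +135 mm in the tray's frame); axes as the tray's. The stop is 22 mm high above the floor, 6 mm thick, as wide as the tray.
- trivet_c (a point): Centre (half-way up) of the round, dark, hard silicone trivet: a disc of 100 mm diameter, 14 mm thick, about 130 g, lying flat on the upper part of the tray. Friction keeps it where it is on the slope, so it must be pushed (about 1 N). Home against the stop, its centre is 50 mm up the slope from the stop.
- blower: Fixed white blower, front facing its -x (to the robot within 0.25 rad), y left, z up; origin at the centre of its underside. Base 210 x 140 x 20 mm; column x = 65 to 105 mm, 120 wide; head x = 5 to 105 mm, 130 wide, z = 175 to 230 mm, overhangs the switch: a gripper straight above the roller hits it, so come from the front with the tool leaning back to -x by 30 to 45 degrees.
- roller (a point): Centre of the grey roller (20 mm diameter, 18 mm wide, axis along the blower's y) at the end of the steel lever of the switch; 8 mm in front of the blower's origin and 68 mm above the table when at rest. It does not spin.
- roller_lever (a joint): Lever angle (rad): 0 at rest, grows as the roller goes down, springs back. Hinge 60 mm behind the roller, 60 mm above the table, along the blower's y. Moves from 1 N; clicks at 0.14 (roller 8 mm down, about 3 N); aim at 0.22 (13 mm, about 4.3 N); overtravelled and harmed from 0.30 (18 mm, about 5.5 N); bottoms at 0.40 (24 mm).
- casserole: Cast aluminium casserole with closed lid beyond the tray and blower, 240 mm across, 156 mm high, two side handles (320 mm over them along y); origin at the centre of its underside. Leave it.
- serving_dish: White ceramic serving dish, 250 x 170 x 50 mm, ears to 300 mm along x, at the left; origin at the centre of its underside. Leave it.
- jug: Glass jug, 110 mm across, 190 mm high, handle towards -y, at the right; origin at the centre of its underside. Leave it.
- tongs: Closed stainless salad tongs lying on the table between tray and blower, 285 mm long along x, about 40 mm wide, 18 mm high; origin on the table under its middle. Leave them.
- spoon_rest: Bamboo spoon rest at the near left, 180 mm along x, 58 mm wide, 14 mm high; origin on its underside near the middle. Leave it.
- square_trivet: The second, square silicone trivet, 150 x 150 x 9 mm, on the table at the right; origin at the centre of its underside. Leave it.
- trivet: The same round trivet; origin at the centre of its underside.
Mind the look-alikes: they are no part of the job. Leave any blue or green look-alike of the trivet alone.

How it is judged:
By the outcome, as a careful person would: the job done as asked, in the order asked, and still so for the second after the job is handed in, with the robot touching nothing.
It also fails if it takes over 58 s, if anything falls off the work surface, if the arm or the gripper's body presses on something with over 40 N, if the wrist force passes 120 N, or if a joint passes its speed limit or range.

## Robot

A 7-joint arm with a two-finger parallel gripper is mounted at the origin on the work surface. World frame = base frame: x ahead of the robot, y to its left, z up, the work surface at z = 0. Lengths are in m, angles in rad, forces in N, time in s.
With the tool pointing down it reaches from about 0.425 to 1.025 m from the base axis. Payload 9.4 kg.
Tool frame: the origin (TCP) lies on the centre line of the jaws, within the pads' length; the fingertips stand 19 mm ahead of it and the grasp point (between the pads) is the TCP; y points along the fingers, x is the direction in which the jaws open and shut, and the axes are right-handed (so a half turn about y gives the same grasp; the last joint's range is limited). The gripper opens to 85 mm and grips with 20 to 120 N. Pads are 22 mm wide; open, the fingers measure 114 mm over their backs; the gripper's body (76 mm by 85 mm) begins 54 mm behind the grasp point. The pads swing forward as they close: fully open they stand 13 mm farther back than shut.
Start: joints at [1.244, 0.599, -0.003, 1.599, 0.002, 0.943, -0.08], TCP at [0.179, -0.702, 0.25] pointing down, gripper open.
Joint ranges: [-2.57, 2.57], [-0.35, 1.97], [-1.29, 1.29], [0.11, 2.56], [-1.05, 4.19], [0.11, 1.86], [-2.63, 2.63]. Speed limits (rad/s): [2.22, 2.22, 3.01, 3.01, 3.14, 3.14, 3.14].

## Interface

Orientations are given as a unit quaternion [w, x, y, z].
In Python, from rig import robot gives the robot as it stands. The module is installed in compiled form; this text tells all that it offers.
- The arm moves only by the tool drive_tool, never from a script. Its argument "plan" is one flat list of numbers, 7 for each row, row after row: the shift along the tool's x, y, z in mm, then the turn, a rotation vector about the tool's x, y, z in rad, then the closure, from 0 (fully open) to 1 (shut). In form: [dx, dy, dz, wx, wy, wz, fingers, dx, dy, dz, wx, wy, wz, fingers, ...]. A call has exactly 5 rows; each row is the pose to reach, as a shift and turn from the pose measured when the call began, along the tool's axes at that moment; what a row does not reach only later rows make up. A row lasts 1/10 s, in which the tool goes at most 50 mm and 8.59 degrees, less where a joint would pass 70% of its speed; a pose out of reach is approached as far as the arm can. A call with a gripper value outside its range is refused whole. The fingers move at their own pace and stop on an object; "squeeze" is the grip in N (left out, the last holds). Time passes only in rows, so rows that repeat a pose let the fingers close, or fill a call up. It gives the time, the measured TCP pose, the force and the opening at its end, in the units of the state.
- robot.get_obs(): the state, without advancing time (a new reading comes with each control period).
- robot.grab_frame(name): name is "scene" or "top"; returns a dict with "pixels" (420x560x3 uint8, red, green, blue), "intrinsics" (3x3 intrinsics, pixels), "origin" and "attitude" of the camera in the world. Camera axes: x right, y up, looking along -z (the intrinsics and any distortion apply to the point x, -y, -z); pixel columns grow to the right and rows downward; lengths in m; the calibration is good to about 2 mm. A picture is of the moment at which its call begins. There is no depth.
- robot.job_done(): hands the job in, once; it reports no verdict.
The state is a dict: "time": time; "joints": joint angles; "qd": joint speeds; "tau": joint torques, N m; "eef_pos": TCP position; "tcp_rot": TCP orientation; "force": force on the tool from outside, world axes, zero at the start; "ft_torque": the same for the moment, N m; "width": opening from 0.0 (shut) to 1.0 (fully open).
Only numpy, scipy, OpenCV 4.12 (cv2) and the standard library are available. Lean on these libraries where they do the work, as an engineer would, in place of code of your own. Each camera call takes 0.05 s, during which the arm holds its last target. There are 200 camera calls.

## Working session

There is one attempt and no reset: what is moved stays moved. The work goes in short steps, Python scripts to look and compute and a tool call to move; the robot and the scene stay as the last step left them, time stands still between calls to the robot, and variables do not carry over. Pictures are saved under pics/ and viewed, about 8 in all and at most 12, crops included, and the job is handed in when it is done.

Besides the shell and the picture viewer there is one more tool, called after "Request:" as name(argument=value, ...) on one line, values as JSON. drive_tool: Moves the arm, as the interface text tells. Its arguments: {"type":"object","properties":{"plan":{"type":"array","items":{"type":"number"}},"squeeze":{"type":"number"}},"required":["plan"]}

```bash
mkdir -p pics
cat > h.py <<'E'
import numpy as np, cv2
from scipy.spatial.transform import Rotation as R
from rig import robot
def rot(q):
    q=np.array(q,float)
    return q if q.shape==(3,3) else R.from_quat(q[[1,2,3,0]]).as_matrix()
def ray(f,u,v):
    K=np.array(f["intrinsics"]); d=np.array([(u-K[0,2])/K[0,0],-(v-K[1,2])/K[1,1],-1.])
    return np.array(f["origin"]),rot(f["attitude"])@d
def on_z(f,u,v,z):
    o,d=ray(f,u,v); return o+d*(z-o[2])/d[2]
def proj(f,p):
    K=np.array(f["intrinsics"]); c=rot(f["attitude"]).T@(np.array(p)-f["origin"])
    return np.array([K[0,2]+K[0,0]*c[0]/-c[2],K[1,2]+K[1,1]*-c[1]/-c[2]])
def two(f,a,g,b):
    o,d=ray(f,*a);p,e=ray(g,*b); d/=np.linalg.norm(d);e/=np.linalg.norm(e)
    A=np.stack([d,-e],1); s=np.linalg.lstsq(A,p-o,rcond=None)[0]
    x,y=o+d*s[0],p+e*s[1]; return (x+y)/2,np.linalg.norm(x-y)
E
python3 - <<'E'
from h import *
o=robot.get_obs(); print(o)
for n in("scene","top"):
    f=robot.grab_frame(n); np.savez(f"pics/{n}0.npz",**f)
    print(n,{k:v for k,v in f.items() if k!="pixels"})
    cv2.imwrite(f"pics/{n}0.png",cv2.resize(f["pixels"][:,:,::-1],(800,600),interpolation=cv2.INTER_CUBIC))
E
```

```text
{'time': 0.0, 'joints': array([ 1.24428594,  0.60011943, -0.00256261,  1.60017042,  0.00176503,
        0.94290723, -0.07977415]), 'qd': array([-8.57148512e-04, -4.46070291e-04, -1.07211075e-03,  2.98829635e-04,
       -6.34584118e-05, -6.99298916e-05, -6.24847610e-04]), 'tau': array([-1.17560940e-03, -7.76464319e+01,  1.56453386e+00, -2.58013594e+01,
        1.23802866e-02,  8.95977777e-03,  6.41644903e-06]), 'eef_pos': array([ 0.17912328, -0.70204011,  0.24940629]), 'tcp_rot': array([ 0.55872901, -0.55809541,  0.4342616 , -0.43332236]), 'force': array([ 0.27962879,  0.64398582, -0.48004015]), 'ft_torque': array([ 0.04848201, -0.00788111, -0.01483315]), 'width': 0.9963353784964267}
scene {'intrinsics': array([[431.46541806,   0.        , 275.89158479],
       [  0.        , 431.46541806, 206.25791201],
       [  0.        ,   0.        ,   1.        ]]), 'origin': array([0.39443752, 0.38519433, 1.15081088]), 'attitude': array([-0.20846571, -0.04189932,  0.17595291,  0.96115923])}
top {'intrinsics': array([[410.8899112 ,   0.        , 278.22375259],
       [  0.        , 410.8899112 , 202.40864261],
       [  0.        ,   0.        ,   1.        ]]), 'origin': array([0.44226312, 0.02047591, 1.07646944]), 'attitude': array([ 0.70917718,  0.03708695, -0.04465216, -0.7026368 ])}
```

View pics/scene0.png

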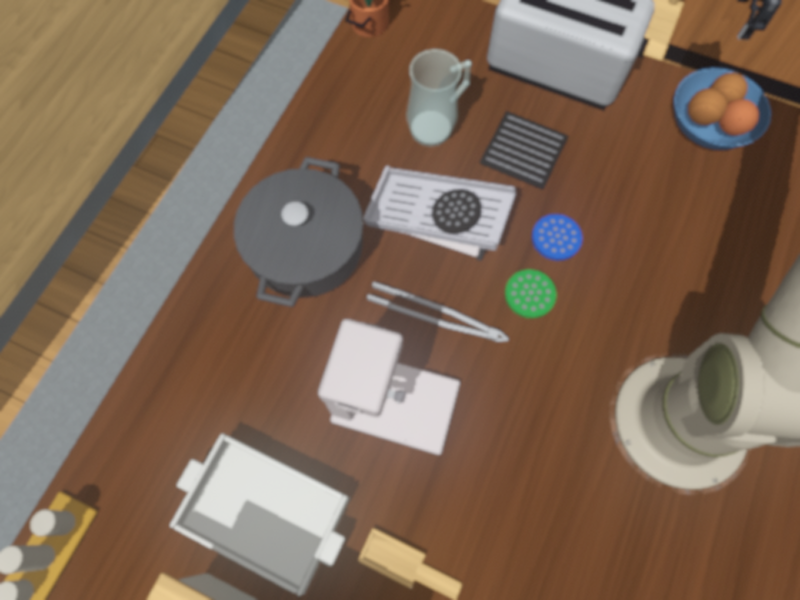

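View pics/top0.png

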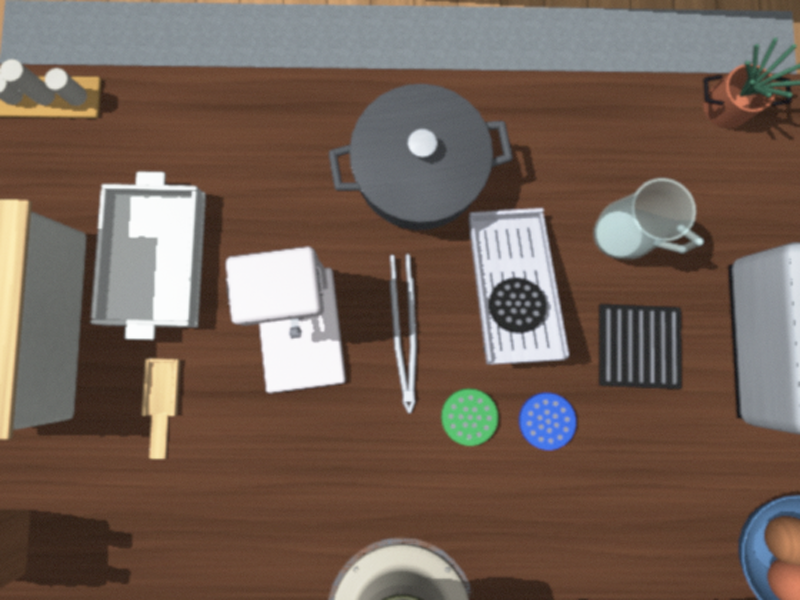

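Both views show the tray right of centre (top view, 800-px scale: corners about (471,212), (543,209), (567,357), (488,362)), with the dark trivet at (518,305). The blower is left of centre, with its roller near (295,331). The green and blue discs are decoys at the near side of the tray. Next I'll zoom in on both items.

```bash
cat > m.py <<'E'
from h import *
L=lambda n:dict(np.load(f"pics/{n}.npz"))
s,t=L("scene0"),L("top0")
def crop(f,x,y,w,h): return cv2.resize(f["pixels"][y:y+h,x:x+w,::-1],(400,300),interpolation=cv2.INTER_CUBIC)
# crops: scene tray 5x? ; use w:h=4:3
a=crop(s,250,105,120,90);b=crop(t,310,140,160,120);c=crop(s,220,220,112,84);d=crop(t,150,165,120,90)
cv2.imwrite("pics/crops.png",np.vstack([np.hstack([a,b]),np.hstack([c,d])]))
def blob(f,x,y,w,h):
    g=f["pixels"][y:y+h,x:x+w].max(2); m=(g<75).astype(np.uint8)
    m=cv2.morphologyEx(m,cv2.MORPH_CLOSE,np.ones((5,5),np.uint8)); m=cv2.morphologyEx(m,cv2.MORPH_OPEN,np.ones((7,7),np.uint8))
    cs=max(cv2.findContours(m,0,1)[0],key=cv2.contourArea); e=cv2.fitEllipse(cs); return np.array(e[0])+[x,y],e[1]
A=blob(s,297,128,45,40);B=blob(t,338,188,50,50); print(A,B,two(s,A[0],t,B[0]))
E
python3 m.py
```

```text
Traceback (most recent call last):
  File "m.py", line 12, in <module>
    A=blob(s,297,128,45,40);B=blob(t,338,188,50,50); print(A,B,two(s,A[0],t,B[0]))
  File "m.py", line 11, in blob
    cs=max(cv2.findContours(m,0,1)[0],key=cv2.contourArea); e=cv2.fitEllipse(cs); return np.array(e[0])+[x,y],e[1]
ValueError: max() iterable argument is empty
```

View pics/crops.png

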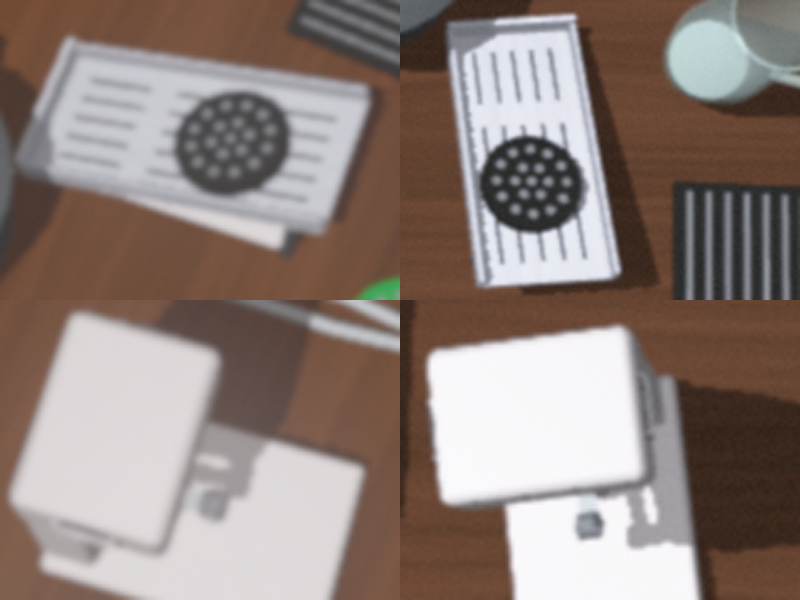

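The crops show the trivet at scene px (319.9,147.9) and top px (362.8,213.6). The roller is at scene (279.1,276.6) and top (206.7,232.2). Next I'll turn these and the corners into positions.

```bash
cat > m2.py <<'E'
from h import *
np.set_printoptions(precision=4,suppress=True)
L=lambda n:dict(np.load(f"pics/{n}.npz"))
s,t=L("scene0"),L("top0")
S=lambda x,y:(250+x/3.3333,105+y/3.3333)
T=lambda x,y:(310+(x-400)/2.5,140+y/2.5)
P={}
for n,a,b in [("triv",(233,143),(532,184)),("FR",(68,40),(576,15)),("NR",(372,90),(620,275)),("NL",(322,228),(482,285)),("FL",(18,170),(448,22))]:
    P[n],e=two(s,S(*a),t,T(*b)); print(n,P[n],round(e,4))
print("tray yaw L,R",np.arctan2(*(P["FL"]-P["NL"])[[1,0]]),np.arctan2(*(P["FR"]-P["NR"])[[1,0]]))
print("roller",two(s,(279.1,276.6),t,(206.7,232.2)))
for u in[(185.5,273.7),(241.5,266.7)]: print("base near top",on_z(t,*u,.02))
for u in[(321.3,263.9),(308,317)]: print("base near scene",on_z(s,*u,.02))
E
python3 m2.py
```

```text
triv [ 0.5334 -0.1992  0.0667] 0.0009
FR [ 0.7154 -0.2569  0.0263] 0.001
NR [ 0.4435 -0.2738  0.1018] 0.0031
NL [ 0.4345 -0.145   0.089 ] 0.0001
FL [ 0.706  -0.124   0.0151] 0.0071
tray yaw L,R 0.07689423120469066 0.06212336937232619
roller (array([0.4851, 0.1839, 0.072 ]), np.float64(0.0017385879784251725))
base near top [0.3811 0.2428 0.02  ]
base near top [0.3997 0.1015 0.02  ]
base near scene [0.402  0.0967 0.02  ]
base near scene [0.3803 0.2384 0.02  ]
```

```bash
cat > g.py <<'E'
from h import *
np.set_printoptions(precision=4,suppress=True)
TY=.07; d=np.array([np.cos(.28)*np.cos(TY),np.cos(.28)*np.sin(TY),-np.sin(.28)]); yl=np.array([-np.sin(TY),np.cos(TY),0]); n=np.cross(d,yl)
C=np.array([.571,-.2005,.046])           # tray floor centre
tray=lambda x,y,z:C+x*d+y*yl+z*n
def frame(approach,xax):
    y=approach/np.linalg.norm(approach); x=xax/np.linalg.norm(xax); return np.stack([x,y,np.cross(x,y)],1)
BY=.142; f=np.array([np.cos(BY),np.sin(BY),0]); bl=np.array([-np.sin(BY),np.cos(BY),0]); ROL=np.array([.486,.184,.068])
def lean(a): return np.sin(a)*f-np.cos(a)*np.array([0,0,1.])
def near(Rm,R0):  # half turn about y gives the same grasp
    F=Rm@np.diag([-1,1,-1]); return min((Rm,F),key=lambda Q:np.linalg.norm(R.from_matrix(R0.T@Q).as_rotvec()))
def chain(wps):   # wps: list of (pos,R); prints shift/turn per segment, tool axes at its start
    o=robot.get_obs(); p,Q=o["eef_pos"],rot(o["tcp_rot"]); print("t",o["time"],"F",o["force"],"w",o["width"],"tcp",p,"y",Q[:,1])
    for P,T in wps:
        T=near(T,Q); print("mm",np.round(Q.T@(P-p)*1e3,1),"rad",np.round(R.from_matrix(Q.T@T).as_rotvec(),3),"world",P); p,Q=P,T
TR=frame(-n,yl)
E
python3 - <<'E'
from g import *
Q=rot(robot.get_obs()["tcp_rot"]); print(Q)
down=lambda a:R.from_euler('z',a).as_matrix()
print("triv in tray",[np.dot(np.array([.5334,-.1992,.0667])-C,v)*1e3 for v in(d,yl,n)])
# casserole/jug rough check
t=dict(np.load("pics/top0.npz")); k=.7
for nm,u,z in [("handle tip",(510,150),.1),("toaster near-left",(740,430),0),("jug",(625,228),0)]: print(nm,on_z(t,u[0]*k,u[1]*k,z))
a=near(TR,Q)
chain([(np.array([.25,-.52,.33]),R.from_matrix(Q).as_matrix()),(np.array([.38,-.33,.28]),a),(tray(-.108,.003,.10),a)])
chain([(tray(-.108,.003,.10),a),(tray(-.108,.003,.04),a)])
E
```

```text
[[ 0.2473 -0.0005  0.9689]
 [-0.9689  0.0013  0.2473]
 [-0.0014 -1.     -0.0002]]
triv in tray [np.float64(-41.68036548367576), np.float64(3.9266673602205167), np.float64(9.553450506983706)]
handle tip [ 0.7995 -0.1817  0.1   ]
toaster near-left [ 0.3172 -0.612   0.    ]
jug [ 0.6872 -0.4167  0.    ]
t 0.1 F [0.2561 0.461  0.3082] w 0.9979227707925076 tcp [ 0.1791 -0.7021  0.2495] y [-0.0005  0.0013 -1.    ]
mm [-159.1  -80.3  113.7] rad [-0.  0. -0.] world [ 0.25 -0.52  0.33]
mm [-151.9   50.2  173. ] rad [-0.279  0.179  0.024] world [ 0.38 -0.33  0.28]
mm [-118.8   69.7  148.5] rad [0. 0. 0.] world [ 0.4948 -0.2028  0.172 ]
t 0.1 F [0.2561 0.461  0.3082] w 0.9979227707925076 tcp [ 0.1791 -0.7021  0.2495] y [-0.0005  0.0013 -1.    ]
mm [-405.6   78.1  429.4] rad [-0.279  0.179  0.024] world [ 0.4948 -0.2028  0.172 ]
mm [ 0. 60. -0.] rad [0. 0. 0.] world [ 0.4783 -0.204   0.1143]
```

Request:
drive_tool(plan=[-35, -20, 25, 0, 0, 0, 0.5, -70, -40, 50, 0, 0, 0, 0.5, -105, -60, 75, 0, 0, 0, 0.5, -140, -80, 100, 0, 0, 0, 0.5, -160, -80, 114, 0, 0, 0, 0.5])

```text
time: 0.6
eef_pos: [0.252, -0.5167, 0.3322]
tcp_rot: [0.559, -0.559, 0.432, -0.434]
force: [-0.4, -1.2, 0.4]
width: 0.499
```

Request:
drive_tool(plan=[-30, 10, 35, -0.06, 0.04, 0.005, 0.5, -60, 20, 70, -0.12, 0.08, 0.01, 0.5, -90, 30, 105, -0.18, 0.12, 0.015, 0.5, -120, 40, 140, -0.24, 0.15, 0.02, 0.5, -152, 50, 173, -0.279, 0.179, 0.024, 0.5])

```text
time: 1.1
eef_pos: [0.383, -0.3245, 0.2818]
tcp_rot: [-0.44, 0.585, -0.543, 0.411]
force: [0.3, -1.0, -0.2]
width: 0.499
```

Run:
```python
from g import *
chain([(tray(-.108,.003,.075),TR)])
```

```text
t 1.1 F [ 0.2612 -1.0041 -0.2237] w 0.49873743060611825 tcp [ 0.383  -0.3245  0.2818] y [-0.2752 -0.0229 -0.9611]
mm [-113.7   97.   145.8] rad [-0.     0.001  0.004] world [ 0.4879 -0.2033  0.1479]
```

Request:
drive_tool(plan=[-30, 10, 38, 0, 0, 0, 0.5, -60, 25, 77, 0, 0, 0, 0.5, -90, 45, 115, 0, 0, 0, 0.5, -114, 70, 146, 0, 0, 0.004, 0.5, -114, 87, 146, 0, 0, 0.004, 0.5])

```text
time: 1.6
eef_pos: [0.494, -0.1975, 0.1546]
tcp_rot: [-0.443, 0.585, -0.543, 0.407]
force: [0.4, -0.2, 1.6]
width: 0.497
```

Run:
```python
from g import *
im=[]
for n_,(x,y,w,h) in (("scene",(250,90,160,120)),("top",(310,140,160,120))):
    f_=robot.grab_frame(n_); g=f_["pixels"][:,:,::-1].copy()
    c=cv2.resize(g[y:y+h,x:x+w],(400,300),interpolation=cv2.INTER_CUBIC)
    im.append(c)
    o=robot.get_obs(); p=o["eef_pos"]; Q=rot(o["tcp_rot"])
    for q,col in((p,(0,0,255)),(p+Q[:,1]*.019,(0,255,0)),(p+Q[:,1]*.013,(255,0,0))):
        u=(proj(f_,q)-[x,y])*2.5; cv2.circle(c,tuple(int(v) for v in u),2,col,-1)
cv2.imwrite("pics/c1.png",np.hstack(im)); chain([(tray(-.108,.003,.03),TR)])
```

```text
t 1.7 F [-0.6298 -0.5738 -0.5445] w 0.5013314808366631 tcp [ 0.4896 -0.2013  0.155 ] y [-0.2805 -0.018  -0.9597]
mm [ 2.  52.3  0.4] rad [ 0.005  0.004 -0.002] world [ 0.4755 -0.2042  0.1047]
```

View pics/c1.png

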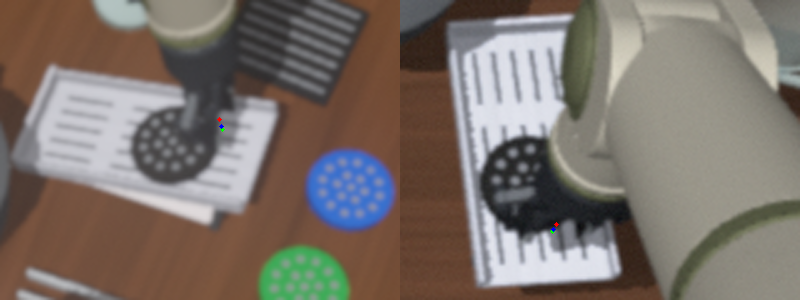

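The fingers (scene crop about (215,120)) hang over the floor just uphill of the trivet and inside the walls. I'll lower them and feel for the floor.

Request:
drive_tool(plan=[2, 15, -6, 0.005, 0.004, 0, 0.5, 2, 30, -6, 0.005, 0.004, 0, 0.5, 2, 42, -6, 0.005, 0.004, 0, 0.5, 2, 48, -6, 0.005, 0.004, 0, 0.5, 2, 50, -6, 0.005, 0.004, 0, 0.5])

```text
time: 2.2
eef_pos: [0.4698, -0.2051, 0.1087]
tcp_rot: [-0.44, 0.584, -0.545, 0.41]
force: [-0.7, 0.6, -0.0]
width: 0.497
```

Request:
drive_tool(plan=[0, 1, 0, 0, 0, 0, 0.5, 0, 2, 0, 0, 0, 0, 0.5, 0, 3, 0, 0, 0, 0, 0.5, 0, 4, 0, 0, 0, 0, 0.5, 0, 5, 0, 0, 0, 0, 0.5])

```text
time: 2.7
eef_pos: [0.4685, -0.2051, 0.104]
tcp_rot: [-0.44, 0.584, -0.545, 0.41]
force: [-0.7, 0.3, -0.0]
width: 0.5
```

Request:
drive_tool(plan=[0, 1, 0, 0, 0, 0, 0.5, 0, 2, 0, 0, 0, 0, 0.5, 0, 3, 0, 0, 0, 0, 0.5, 0, 3, 0, 0, 0, 0, 0.5, 0, 3, 0, 0, 0, 0, 0.5])

```text
time: 3.2
eef_pos: [0.468, -0.2052, 0.1021]
tcp_rot: [-0.44, 0.584, -0.545, 0.41]
force: [-0.2, 1.0, 12.3]
width: 0.502
```

Run:
```python
from g import *
chain([(tray(-.114,.003,.02),TR)])
print([np.dot(robot.get_obs()["eef_pos"]-C,v)*1e3 for v in(d,yl,n)])
```

```text
t 3.2 F [-0.1729  1.0017 12.2887] w 0.5023164846614669 tcp [ 0.468  -0.2052  0.1021] y [-0.275  -0.0181 -0.9613]
mm [-0.5  5.4  0.5] rad [-0.001 -0.001 -0.001] world [ 0.467  -0.2048  0.0967]
[np.float64(-114.51218224973363), np.float64(2.5310526051700877), np.float64(25.421085160945225)]
```

I felt the floor at 12 N, so I'll lift 5 mm and push down the slope.

Request:
drive_tool(plan=[0, -5, 0, 0, 0, 0, 0.5, 0, -5, 8, 0, 0, 0, 0.5, 0, -5, 16, 0, 0, 0, 0.5, 0, -5, 24, 0, 0, 0, 0.5, 0, -5, 32, 0, 0, 0, 0.5])

```text
time: 3.7
eef_pos: [0.5008, -0.2028, 0.0975]
tcp_rot: [-0.44, 0.584, -0.545, 0.41]
force: [0.2, 0.2, 1.4]
width: 0.502
```

Request:
drive_tool(plan=[0, 0, 8, 0, 0, 0, 0.5, 0, 0, 16, 0, 0, 0, 0.5, 0, 0, 24, 0, 0, 0, 0.5, 0, 0, 32, 0, 0, 0, 0.5, 0, 0, 40, 0, 0, 0, 0.5])

```text
time: 4.2
eef_pos: [0.5398, -0.2001, 0.0862]
tcp_rot: [-0.44, 0.584, -0.545, 0.41]
force: [0.1, -0.1, 0.3]
width: 0.499
```

Run:
```python
from g import *
im=[]
for n_,(x,y,w,h) in (("scene",(250,90,160,120)),("top",(310,140,160,120))):
    f_=robot.grab_frame(n_); im.append(cv2.resize(f_["pixels"][y:y+h,x:x+w,::-1],(400,300),interpolation=cv2.INTER_CUBIC))
cv2.imwrite("pics/c2.png",np.hstack(im)); chain([(tray(.015,.003,.0295),TR)])
print([np.dot(robot.get_obs()["eef_pos"]-C,v)*1e3 for v in(d,yl,n)])
```

```text
t 4.3 F [ 0.6746 -0.3993 -0.2064] w 0.4999530383283153 tcp [ 0.5404 -0.1998  0.0861] y [-0.2746 -0.0179 -0.9614]
mm [-0.2  0.6 55.4] rad [-0.001  0.    -0.001] world [ 0.5933 -0.1959  0.0702]
[np.float64(-40.369129126572005), np.float64(2.8125235633276024), np.float64(30.080284130071533)]
```

View pics/c2.png

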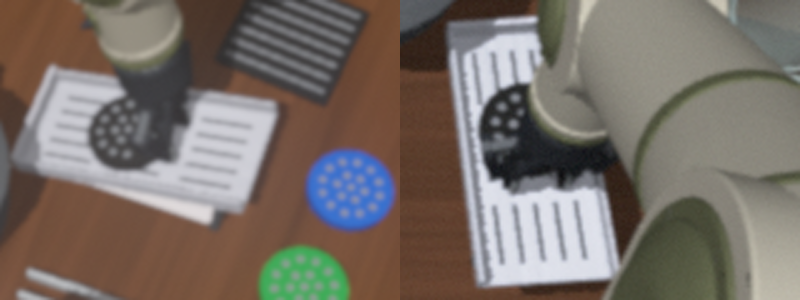

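The trivet is moving down ahead of the fingers, with its centre at scene crop (127,132), and it is still inside the walls. I'll keep pushing, slower near the stop.

Request:
drive_tool(plan=[0, 0, 8, 0, 0, 0, 0.5, 0, 0, 16, 0, 0, 0, 0.5, 0, 0, 24, 0, 0, 0, 0.5, 0, 0, 32, 0, 0, 0, 0.5, 0, 0, 40, 0, 0, 0, 0.5])

```text
time: 4.8
eef_pos: [0.5794, -0.1971, 0.0749]
tcp_rot: [-0.441, 0.584, -0.545, 0.41]
force: [-1.0, -0.4, 0.4]
width: 0.497
```

Request:
drive_tool(plan=[0, 0, 4, 0, 0, 0, 0.5, 0, 0, 8, 0, 0, 0, 0.5, 0, 0, 11, 0, 0, 0, 0.5, 0, 0, 13, 0, 0, 0, 0.5, 0, 0, 15, 0, 0, 0, 0.5])

```text
time: 5.3
eef_pos: [0.5938, -0.1961, 0.0707]
tcp_rot: [-0.441, 0.584, -0.545, 0.41]
force: [0.0, 0.2, 0.4]
width: 0.503
```

Request:
drive_tool(plan=[0, 0, 1, 0, 0, 0, 0.5, 0, 0, 2, 0, 0, 0, 0.5, 0, 0, 3, 0, 0, 0, 0.5, 0, 0, 4, 0, 0, 0, 0.5, 0, 0, 5, 0, 0, 0, 0.5])

```text
time: 5.8
eef_pos: [0.5986, -0.1958, 0.0693]
tcp_rot: [-0.441, 0.584, -0.545, 0.41]
force: [-0.5, 0.1, -1.3]
width: 0.496
```

Request:
drive_tool(plan=[0, 0, 1, 0, 0, 0, 0.5, 0, 0, 2, 0, 0, 0, 0.5, 0, 0, 3, 0, 0, 0, 0.5, 0, 0, 3, 0, 0, 0, 0.5, 0, 0, 3, 0, 0, 0, 0.5])

```text
time: 6.3
eef_pos: [0.6016, -0.1955, 0.0685]
tcp_rot: [-0.441, 0.584, -0.545, 0.41]
force: [0.1, 0.0, -0.3]
width: 0.503
```

Request:
drive_tool(plan=[0, 0, 1, 0, 0, 0, 0.5, 0, 0, 2, 0, 0, 0, 0.5, 0, 0, 3, 0, 0, 0, 0.5, 0, 0, 3, 0, 0, 0, 0.5, 0, 0, 3, 0, 0, 0, 0.5])

```text
time: 6.8
eef_pos: [0.6037, -0.1955, 0.0678]
tcp_rot: [-0.44, 0.584, -0.545, 0.41]
force: [-4.5, -0.3, 3.5]
width: 0.501
```

Request:
drive_tool(plan=[0, 0, 1, 0, 0, 0, 0.5, 0, 0, 2, 0, 0, 0, 0.5, 0, 0, 3, 0, 0, 0, 0.5, 0, 0, 3, 0, 0, 0, 0.5, 0, 0, 3, 0, 0, 0, 0.5])

```text
time: 7.3
eef_pos: [0.6041, -0.1955, 0.0675]
tcp_rot: [-0.439, 0.585, -0.547, 0.408]
force: [-10.4, 0.4, 10.3]
width: 0.498
```

The force rose along the slope and the tool stopped advancing, which fits the trivet sitting on the stop. I'll back off up the slope, then lift and look.

Request:
drive_tool(plan=[0, 0, -3, 0, 0, 0, 0.5, 0, 0, -10, 0, 0, 0, 0.5, 0, -5, -22, 0, 0, 0, 0.5, 0, -35, -30, 0, 0, 0, 0.5, 0, -70, -40, 0, 0, 0, 0.5])

```text
time: 7.8
eef_pos: [0.5843, -0.1969, 0.1462]
tcp_rot: [-0.438, 0.585, -0.547, 0.408]
force: [0.1, -0.3, 0.4]
width: 0.494
```

Request:
drive_tool(plan=[0, -40, -40, 0, 0, 0, 0.8, 0, -80, -80, 0, 0, 0, 1, 0, -100, -120, 0, 0, 0, 1, 0, -110, -150, 0, 0, 0, 1, 0, -110, -150, 0, 0, 0, 1])

```text
time: 8.3
eef_pos: [0.469, -0.2063, 0.2983]
tcp_rot: [-0.438, 0.584, -0.546, 0.41]
force: [0.5, 0.2, -0.8]
width: -0.002
```

Run:
```python
from g import *
im=[]
for n_,(x,y,w,h) in (("scene",(250,90,160,120)),("top",(310,140,160,120))):
    f_=robot.grab_frame(n_); np.savez(f"pics/{n_}3.npz",**f_); im.append(cv2.resize(f_["pixels"][y:y+h,x:x+w,::-1],(400,300),interpolation=cv2.INTER_CUBIC))
cv2.imwrite("pics/c3.png",np.hstack(im))
Q=rot(robot.get_obs()["tcp_rot"]); print(robot.get_obs()["joints"])
a=np.radians(38); L=lean(a); B=near(frame(L,bl),Q); up=np.array([0,0,1.])
tip=ROL-L*.010; T0=tip-L*.019      # tool pose at contact
chain([(np.array([.36,.0,.26]),B),(T0-.06*f+.05*up,B),(T0+.012*up,B),(T0,B)])
```

```text
[ 0.2945  0.4049 -0.0651  1.873   0.118   1.1401 -1.3355]
t 8.4 F [ 0.158  -0.2468 -1.2648] w 0.0047331398918084265 tcp [ 0.4718 -0.2051  0.2953] y [-0.28   -0.0178 -0.9598]
mm [-212.2   61.5  -83.7] rad [ 0.947 -0.076  0.013] world [0.36 0.   0.26]
mm [-164.3  138.8  -15.9] rad [0. 0. 0.] world [0.4089 0.173  0.1409]
mm [ 0.  66.9 23.9] rad [0. 0. 0.] world [0.4683 0.1815 0.1029]
mm [ 0.   9.5 -7.4] rad [0. 0. 0.] world [0.4683 0.1815 0.0909]
```

View pics/c3.png

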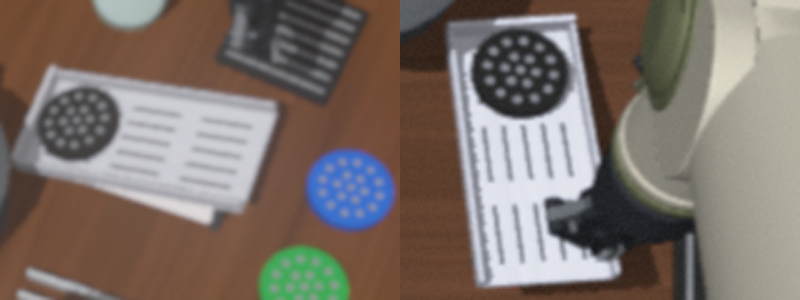

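```bash
cat >> g.py <<'E'
a=np.radians(38); LN=lean(a); up=np.array([0,0,1.]); T0=ROL-LN*.029
E
python3 - <<'E'
from g import *
L=lambda n:dict(np.load(f"pics/{n}.npz")); p,e=two(L("scene3"),(281.2,139.2),L("top3"),(358,168.8))
print("triv",p,e,[np.dot(p-C,v)*1e3 for v in(d,yl,n)])
Q=rot(robot.get_obs()["tcp_rot"]); B=near(frame(LN,bl),Q)
H=Q@R.from_rotvec(.5*R.from_matrix(Q.T@B).as_rotvec()).as_matrix()
chain([(np.array([.43,-.03,.29]),H),(T0-.06*f+.10*up,B)])
E
```

```text
triv [ 0.6517 -0.1949  0.0373] 0.0011221994529165774 [np.float64(80.11073409683459), np.float64(-0.09940573202092631), np.float64(14.025507543429658)]
t 8.4 F [ 0.158  -0.2468 -1.2648] w 0.0047331398918084265 tcp [ 0.4718 -0.2051  0.2953] y [-0.28   -0.0178 -0.9598]
mm [-177.6   13.6  -27. ] rad [ 0.474 -0.038  0.007] world [ 0.43 -0.03  0.29]
mm [-203.1   99.4  -18.7] rad [ 0.474 -0.038  0.007] world [0.4089 0.173  0.1909]
```

Request:
drive_tool(plan=[-35, 3, -5, 0.095, -0.008, 0, 1, -71, 6, -11, 0.19, -0.015, 0, 1, -107, 9, -16, 0.285, -0.023, 0, 1, -142, 12, -22, 0.38, -0.03, 0.005, 1, -178, 14, -27, 0.474, -0.038, 0.007, 1])

```text
time: 8.9
eef_pos: [0.43, -0.0279, 0.289]
tcp_rot: [0.577, -0.47, 0.428, -0.513]
force: [0.4, 0.3, -0.4]
width: -0.002
```

Run:
```python
from g import *
chain([(T0-.06*f+.10*up,frame(LN,bl))]); print(robot.get_obs()["joints"])
```

```text
t 8.9 F [ 0.3519  0.257  -0.4085] w -0.0016640122963652614 tcp [ 0.43   -0.0279  0.289 ] y [ 0.1897  0.0314 -0.9813]
mm [-200.8   98.6  -18.9] rad [ 0.47  -0.038  0.005] world [0.4089 0.173  0.1909]
[ 0.1341  0.1321 -0.2086  2.2953  0.0184  0.5244 -1.5507]
```

Request:
drive_tool(plan=[-40, 10, -10, 0.095, -0.008, 0, 1, -85, 25, -20, 0.19, -0.015, 0, 1, -125, 50, -20, 0.285, -0.023, 0, 1, -165, 75, -20, 0.38, -0.03, 0.003, 1, -201, 99, -19, 0.47, -0.038, 0.005, 1])

```text
time: 9.4
eef_pos: [0.4198, 0.0421, 0.2714]
tcp_rot: [0.613, -0.421, 0.353, -0.568]
force: [0.7, -0.7, -0.2]
width: -0.0
```

Run:
```python
from g import *
chain([(T0-.05*f+.03*up,frame(LN,bl)),(T0+.015*up,frame(LN,bl))]); print(robot.get_obs()["joints"])
```

```text
t 9.4 F [ 0.7371 -0.679  -0.2359] w -0.00017485892021187408 tcp [0.4198 0.0421 0.2714] y [ 0.3983  0.0001 -0.9173]
mm [-138.4  137.7  -45.2] rad [ 0.257 -0.008  0.058] world [0.4188 0.1744 0.1209]
mm [-0.  42.6 30.2] rad [0. 0. 0.] world [0.4683 0.1815 0.1059]
[-0.5722  0.0869  0.2672  2.5004  0.542   0.1928 -2.28  ]
```

```bash
sed -i 's/np.radians(38)/np.radians(32)/' g.py
python3 - <<'E'
from g import *
chain([(T0-.025*f+.05*up,frame(LN,bl)),(T0+.015*up,frame(LN,bl))])
E
```

```text
t 9.4 F [ 0.7371 -0.679  -0.2359] w -0.00017485892021187408 tcp [0.4198 0.0421 0.2714] y [ 0.3983  0.0001 -0.9173]
mm [-138.4  128.6  -11.3] rad [ 0.152 -0.011  0.057] world [0.446  0.1783 0.1426]
mm [-0.  42.9  2.7] rad [0. 0. 0.] world [0.4708 0.1818 0.1076]
```

Request:
drive_tool(plan=[-28, 15, -12, 0.03, -0.002, 0.012, 1, -56, 35, -14, 0.06, -0.005, 0.024, 1, -84, 60, -16, 0.09, -0.007, 0.035, 1, -112, 90, -15, 0.12, -0.01, 0.047, 1, -138, 115, -12, 0.152, -0.011, 0.057, 1])

```text
time: 9.9
eef_pos: [0.4099, 0.1057, 0.274]
tcp_rot: [0.636, -0.401, 0.335, -0.567]
force: [1.3, 0.7, 0.3]
width: 0.001
```

Run:
```python
from g import *
chain([(T0-.025*f+.05*up,frame(LN,bl)),(T0+.015*up,frame(LN,bl))]); print(robot.get_obs()["joints"])
```

```text
t 9.9 F [1.3388 0.7211 0.3455] w 0.0010019200553994325 tcp [0.4099 0.1057 0.274 ] y [ 0.4531  0.035  -0.8908]
mm [-70.9 135.9 -18.3] rad [0.088 0.005 0.029] world [0.446  0.1783 0.1426]
mm [-0.  42.9  2.7] rad [0. 0. 0.] world [0.4708 0.1818 0.1076]
[-1.3497  0.1038  0.9366  2.555   0.7589  0.1109 -2.6053]
```

Joints 4, 6 and 7 are at their limits here, so this route is bad. I'll retreat to the earlier comfortable pose and fit a simple kinematic model to choose a reachable pose.

```bash
python3 - <<'E'
from g import *
Q=rot(robot.get_obs()["tcp_rot"])
q=np.array([0.577,-0.47,0.428,-0.513]); chain([(np.array([.43,-.0279,.289]),rot(q/np.linalg.norm(q)))])
E
cat > kin.py <<'E'
from g import *
from scipy.optimize import least_squares
import itertools
D=[([1.24428594,0.60011943,-0.00256261,1.60017042,0.00176503,0.94290723,-0.07977415],[.17912,-.70204,.24941],[.55873,-.5581,.43426,-.43332]),
([.2945,.4049,-.0651,1.873,.118,1.1401,-1.3355],[.4718,-.2051,.2953],None),
([.1341,.1321,-.2086,2.2953,.0184,.5244,-1.5507],[.43,-.0279,.289],[.577,-.47,.428,-.513]),
([-.5722,.0869,.2672,2.5004,.542,.1928,-2.28],[.4198,.0421,.2714],[.613,-.421,.353,-.568]),
([-1.3497,.1038,.9366,2.555,.7589,.1109,-2.6053],[.4099,.1057,.274],[.636,-.401,.335,-.567])]
Rz=lambda a:R.from_euler('z',a).as_matrix(); Ry=lambda a:R.from_euler('y',a).as_matrix()
END=np.array([[1,0,0],[0,0,-1],[0,1,0]]) # maps tool y onto flange +z
def fk(p,s,q):
    A=Rz(s[0]*q[0]+p[0])@Ry(q[1]); x=np.array([0,0,p[1]])+A@p[2:5]
    A=A@Rz(s[1]*q[2])@Ry(q[3]); x=x+A@p[5:8]
    A=A@Rz(s[2]*q[4])@Ry(q[5]); x=x+A@p[8:11]
    return x,A@Rz(s[3]*q[6]+p[11])@END.T
def res(p,s):
    r=[]
    for q,x,o in D:
        X,A=fk(p,s,q); r+=list((X-x)*10)
        if o is not None:
            o=np.array(o); r+=list(R.from_matrix(rot(o/np.linalg.norm(o)).T@A).as_rotvec()*2)
    return np.array(r+list(.02*np.array(p[[2,3,5,6,8,9]])))
def fit():
    best=None
    for s in itertools.product((1,-1),repeat=4):
      for c in(0,1.5,3,-1.5):
        m=least_squares(res,np.array([0,.35,0,0,.4,0,0,.4,0,0,.25,c]),args=(s,))
        if best is None or m.cost<best[0].cost: best=(m,s)
    return best
if __name__=="__main__":
    m,s=fit(); print(m.cost,s,m.x); print(np.round(res(m.x,s),3))
E
python3 kin.py
```

```text
t 9.9 F [1.3388 0.7211 0.3455] w 0.0010019200553994325 tcp [0.4099 0.1057 0.274 ] y [ 0.4531  0.035  -0.8908]
mm [135.4  -8.9   7.2] rad [-0.278  0.036  0.03 ] world [ 0.43   -0.0279  0.289 ]
55.46710031010722 (-1, -1, -1, -1) [-3.0886 -0.6199  0.0165  0.103  -0.2858 -0.3767 -0.0408 -0.8484  0.1007
  0.0439 -0.3274  0.1181]
[-0.116  0.023  0.169 -6.279  0.01   0.204  0.041  0.044 -0.096  0.117
  0.058 -0.062  5.51  -0.128 -0.18  -0.188 -0.01   0.027  4.643  0.112
 -0.14   0.125  0.005 -0.038  4.395  0.008 -0.129  0.     0.002 -0.008
 -0.001  0.002  0.001]
```

Request:
drive_tool(plan=[27, -2, 1, -0.056, 0.007, 0.006, 1, 54, -4, 3, -0.11, 0.014, 0.012, 1, 81, -6, 5, -0.167, 0.021, 0.018, 1, 108, -8, 6, -0.222, 0.028, 0.024, 1, 135, -9, 7, -0.278, 0.036, 0.03, 1])

```text
time: 10.4
eef_pos: [0.4265, 0.0119, 0.2799]
tcp_rot: [0.581, -0.461, 0.391, -0.545]
force: [0.1, -0.3, -0.7]
width: -0.002
```

```bash
sed -i 's/END.T$/END/' kin.py
cat >> kin.py <<'E'
    o=robot.get_obs(); print(o["joints"],o["eef_pos"],o["tcp_rot"])
    X,A=fk(m.x,s,o["joints"]); print("check",(X-o["eef_pos"])*1e3, R.from_matrix(A.T@rot(o["tcp_rot"])).as_rotvec())
E
python3 kin.py
```

```text
5.43070395595372e-06 (-1, -1, -1, -1) [ 0.0002  0.286   0.0003 -0.0302  0.6462  0.001  -0.0262  0.4433  0.
 -0.0004  0.3079  3.1413]
[ 0.     0.     0.     0.    -0.001  0.    -0.    -0.001 -0.    -0.
  0.    -0.     0.     0.002 -0.001  0.    -0.    -0.    -0.002 -0.001
 -0.001 -0.     0.     0.     0.     0.     0.001  0.    -0.001  0.
 -0.001  0.    -0.   ]
[-0.572   0.1036  0.397   2.3979  0.0775  0.3802 -1.7146] [0.4265 0.0119 0.2799] [ 0.5809 -0.4608  0.3909 -0.5453]
check [ 0.1144 -0.0095 -0.0035] [-0.      0.0004 -0.0001]
```

The model fits to about 0.1 mm. Next I'll look for press poses that keep clear of the joint limits.

```bash
cat > ik.py <<'E'
from kin import *
M,S=fit(); M=M.x
lo=np.array([-2.57,-.35,-1.29,.11,-1.05,.11,-2.63]); hi=np.array([2.57,1.97,1.29,2.56,4.19,1.86,2.63])
def ik(P,T,q0,w=.002):
    def r(q):
        X,A=fk(M,S,q); return np.r_[(X-P)*10,R.from_matrix(T.T@A).as_rotvec()*3,w*(q-q0)]
    q=least_squares(r,np.clip(q0,lo+.02,hi-.02),bounds=(lo,hi)).x; X,A=fk(M,S,q)
    return q,np.linalg.norm(X-P)*1e3+1e3*np.linalg.norm(R.from_matrix(T.T@A).as_rotvec()),np.min(np.minimum(q-lo,hi-q))
E
cat > t.py <<'E'
from ik import *
q0=robot.get_obs()["joints"]; rng=np.random.default_rng(0)
for deg in(30,35,40):
  L=lean(np.radians(deg)); 
  for flip in(1,-1):
    T=frame(L,-bl*flip)
    for nm,off in(("contact",0*up),("up",.05*up-.02*f)):
      P=ROL-L*.029+off
      b=max((ik(P,T,np.r_[rng.uniform(lo,hi)] if k else q0) for k in range(12)),key=lambda z:-9 if z[1]>3 else z[2])
      c=ik(P,T,q0)
      print(deg,flip,nm,"best",np.round(b[0],2),round(b[1],1),round(b[2],2),"| near cur",np.round(c[0],2),round(c[1],1),round(c[2],2))
E
python3 t.py
```

```text
30 1 contact best [-0.26  0.68 -0.53  2.55  2.27  0.76  1.97] 0.0 0.01 | near cur [-0.75  0.52  0.23  2.33  0.64  0.11 -2.63] 311.2 0.0
30 1 up best [-0.24  0.54 -0.59  2.56  2.12  0.66  2.08] 0.0 0.0 | near cur [-0.85  0.41  0.31  2.39  0.63  0.11 -2.63] 247.2 0.0
30 -1 contact best [ 0.12  0.93 -1.19  2.53  1.93  1.17 -0.79] 0.0 0.03 | near cur [ 0.77  0.9  -0.85  2.3  -1.05  0.11 -2.63] 986.0 0.0
30 -1 up best [ 0.1   0.73 -1.14  2.54  1.85  0.99 -0.79] 0.0 0.02 | near cur [ 0.86  0.8  -0.92  2.36 -1.05  0.11 -2.63] 984.0 0.0
35 1 contact best [-0.85  0.52  0.32  2.33  0.6   0.11 -2.63] 388.8 0.0 | near cur [-0.85  0.52  0.32  2.33  0.6   0.11 -2.63] 388.8 0.0
35 1 up best [-0.97  0.41  0.43  2.4   0.6   0.11 -2.63] 323.1 0.0 | near cur [-0.97  0.41  0.43  2.4   0.6   0.11 -2.63] 323.1 0.0
35 -1 contact best [ 0.81  0.92 -0.89  2.29 -1.05  0.11 -2.63] 984.8 0.0 | near cur [ 0.81  0.92 -0.89  2.29 -1.05  0.11 -2.63] 984.8 0.0
35 -1 up best [ 0.9   0.82 -0.97  2.36 -1.05  0.11 -2.63] 979.1 0.0 | near cur [ 0.9   0.82 -0.97  2.36 -1.05  0.11 -2.63] 979.1 0.0
40 1 contact best [-0.97  0.53  0.43  2.33  0.56  0.11 -2.63] 465.6 0.0 | near cur [-0.97  0.53  0.43  2.33  0.56  0.11 -2.63] 465.6 0.0
40 1 up best [-1.1   0.42  0.56  2.4   0.57  0.11 -2.63] 398.3 0.0 | near cur [-1.1   0.42  0.56  2.4   0.57  0.11 -2.63] 398.3 0.0
40 -1 contact best [ 0.84  0.94 -0.92  2.29 -1.05  0.11 -2.63] 988.9 0.0 | near cur [ 0.84  0.94 -0.92  2.29 -1.05  0.11 -2.63] 988.9 0.0
40 -1 up best [ 0.94  0.84 -1.    2.36 -1.05  0.11 -2.63] 979.2 0.0 | near cur [ 0.94  0.84 -1.    2.36 -1.05  0.11 -2.63] 979.2 0.0
```

The comfortable branch for leaning is joint 5 near π. I'll check it and plan a joint-space path there, to be commanded as tool poses.

```bash
cat > t.py <<'E'
from ik import *
for deg in(33,40):
  L=lean(np.radians(deg))
  for flip,j7 in((1,1.07),(-1,-2.07)):
    T=frame(L,-bl*flip); q=np.array([-.37,.5,0,2.2,3.14,.5,j7])
    for nm,off in(("contact",0*up),("press",-.015*up),("up",.05*up-.02*f),("hover",.16*up-.03*f-.15*bl)):
      P=ROL-L*.029+off; c=ik(P,T,q); q=c[0]
      print(deg,flip,nm,P,np.round(c[0],2),round(c[1],1),round(c[2],2))
E
python3 t.py
```

```text
33 1 contact [0.4704 0.1818 0.0923] [ 0.13  1.02 -1.29  2.56  1.94  1.35  2.34] 3.4 0.0
33 1 press [0.4704 0.1818 0.0773] [ 0.12  1.07 -1.29  2.56  1.96  1.39  2.34] 8.8 0.0
33 1 up [0.4506 0.1789 0.1423] [ 0.14  0.83 -1.29  2.56  1.83  1.18  2.35] 14.7 0.0
33 1 hover [0.4619 0.029  0.2523] [ 0.55  0.28 -0.92  2.52  2.01  0.33  2.63] 0.0 0.0
33 -1 contact [0.4704 0.1818 0.0923] [ 0.13  1.02 -1.29  2.56  1.94  1.35 -0.8 ] 3.4 0.0
33 -1 press [0.4704 0.1818 0.0773] [ 0.12  1.07 -1.29  2.56  1.96  1.39 -0.81] 8.8 0.0
33 -1 up [0.4506 0.1789 0.1423] [ 0.14  0.83 -1.29  2.56  1.83  1.18 -0.79] 14.7 0.0
33 -1 hover [0.4619 0.029  0.2523] [ 0.79  0.41 -1.29  2.51  1.78  0.52 -0.29] 0.0 0.0
40 1 contact [0.4675 0.1814 0.0902] [ 0.08  1.06 -1.29  2.56  1.97  1.47  2.3 ] 80.0 0.0
40 1 press [0.4675 0.1814 0.0752] [ 0.08  1.11 -1.29  2.56  1.99  1.52  2.3 ] 83.8 0.0
40 1 up [0.4477 0.1785 0.1402] [ 0.09  0.86 -1.29  2.56  1.85  1.29  2.3 ] 95.4 0.0
40 1 hover [0.4591 0.0286 0.2502] [ 0.78  0.43 -1.29  2.56  2.02  0.59  2.62] 43.0 0.0
40 -1 contact [0.4675 0.1814 0.0902] [ 0.08  1.06 -1.29  2.56  1.97  1.47 -0.84] 80.0 0.0
40 -1 press [0.4675 0.1814 0.0752] [ 0.08  1.11 -1.29  2.56  1.99  1.52 -0.84] 83.8 0.0
40 -1 up [0.4477 0.1785 0.1402] [ 0.09  0.86 -1.29  2.56  1.85  1.29 -0.84] 95.4 0.0
40 -1 hover [0.4591 0.0286 0.2502] [ 0.78  0.43 -1.29  2.56  2.02  0.59 -0.52] 43.0 0.0
```

```bash
cat > t.py <<'E'
from ik import *
q0=robot.get_obs()["joints"]; out=[]
for deg in(26,29,32,35):
  for ph in(-.7,-.4,-.15,.14,.6,.9):
    a=np.radians(deg); h=np.array([np.cos(ph),np.sin(ph),0]); L=np.sin(a)*h-np.cos(a)*up; hl=np.array([-np.sin(ph),np.cos(ph),0])
    ae=np.degrees(np.arctan(np.tan(a)*np.cos(ph-BY)))
    for roll in(0,1,2,3):
      X=R.from_rotvec(L*roll*np.pi/2).apply(-hl); T=frame(L,X); P=ROL-L*.029
      for nm,s in(("cur",q0),("pi",np.array([-.37,.5,0,2.2,3.0,.5,q0[6]+(0)]))):
        c=ik(P-.013*up,T,s); 
        if c[1]<1 and c[2]>.03:
          e=ik(P+.05*up-.02*f,T,c[0]); out.append((min(c[2],e[2]) if e[1]<1 else 0,deg,ph,round(ae,1),roll,nm,np.round(c[0],2)))
for o in sorted(out,key=lambda o:-o[0])[:16]: print(*o)
E
python3 t.py
```

```text
0.2381888667886951 26 -0.7 18.0 1 pi [-0.57  0.67 -0.28  2.32  1.39  0.64  0.32]
0.23609307177443384 26 -0.7 18.0 2 pi [-0.6   0.67 -0.23  2.32  1.39  0.61 -1.25]
0.22242546283743936 29 -0.7 20.3 1 pi [-0.66  0.68 -0.2   2.33  1.43  0.64  0.25]
0.2214746700860637 29 -0.7 20.3 2 pi [-0.67  0.68 -0.18  2.33  1.42  0.62 -1.32]
0.21807716295135204 26 -0.7 18.0 2 cur [-0.9   0.68  0.21  2.34  1.34  0.33 -1.2 ]
0.20853617444847083 32 -0.7 22.6 2 pi [-0.74  0.7  -0.14  2.34  1.45  0.65 -1.39]
0.20829422487022153 32 -0.7 22.6 1 pi [-0.74  0.7  -0.13  2.34  1.45  0.65  0.18]
0.20708478676177444 29 -0.7 20.3 2 cur [-0.9   0.69  0.16  2.35  1.42  0.41 -1.31]
0.1973064651161862 35 -0.7 25.0 2 pi [-0.79  0.72 -0.11  2.35  1.48  0.69 -1.45]
0.1966296961028866 32 -0.7 22.6 2 cur [-0.92  0.7   0.13  2.36  1.46  0.48 -1.39]
0.195992938293311 35 -0.7 25.0 1 pi [-0.81  0.71 -0.08  2.35  1.48  0.67  0.12]
0.18708180575919542 35 -0.7 25.0 2 cur [-0.94  0.72  0.11  2.36  1.49  0.54 -1.46]
0.13946386001406808 26 -0.4 22.7 2 cur [-0.64  0.65 -0.14  2.42  1.79  0.51 -1.35]
0.11670572749959174 29 -0.4 25.4 2 cur [-0.66  0.67 -0.16  2.44  1.84  0.59 -1.43]
0.11376086202528102 26 0.9 19.5 3 cur [ 0.32  0.83 -0.96  2.44  2.18  0.49 -1.56]
0.09509933110119873 32 -0.4 28.2 2 cur [-0.69  0.69 -0.17  2.46  1.87  0.66 -1.5 ]
```

```bash
cat > pp.py <<'E'
from ik import *
def pose(deg,ph,flip=1):
    a=np.radians(deg); L=np.sin(a)*np.array([np.cos(ph),np.sin(ph),0])-np.cos(a)*up
    X=(bl-(bl@L)*L)*flip; T=frame(L,X); ae=np.arctan(np.tan(a)*np.cos(ph-BY))
    cp=ROL+.009*bl*np.sign(BY-ph)+.010*(-np.sin(ae)*f+np.cos(ae)*up)   # roller rim touched by the end face
    return cp-.019*L,T
BO=ROL+.008*f-np.array([0,0,.068])
def clear(P,T): # min distance (mm) body/flange to head, base, column
    x,y,z=T.T; g=np.linspace(-.0425,.0425,9); pts=[P-s*y+u*x+v*z for s in np.linspace(.054,.16,9) for u in g for v in g if max(abs(u),abs(v))>.042]
    pts+=[P-s*y+.055*(np.cos(k)*x+np.sin(k)*z) for s in np.linspace(.13,.3,12) for k in np.linspace(0,6.28,16)]
    q=(np.array(pts)-BO)@np.stack([f,bl,up],1)
    D=lambda a,b:np.linalg.norm(np.maximum(np.maximum(a-q,q-b),0),axis=1).min()
    return round(1e3*min(D([.005,-.065,.175],[.105,.065,.23]),D([-.105,-.07,0],[.105,.07,.02]),D([.065,-.06,0],[.105,.06,.23])),1)
E
cat > t.py <<'E'
from pp import *
q0=robot.get_obs()["joints"]
for deg in(30,33,36):
  for ph in(-.3,-.45,-.6):
   for flip in(1,-1):
    P,T=pose(deg,ph,flip); r=[]
    q=q0+np.array([0,.5,-.4,0,1.8,.2,0])
    for nm,off in(("press",-.013*up),("contact",0*up),("up",.035*up-.02*f),("hov",.09*up-.03*f-.10*bl)):
      c=ik(P+off,T,q); q=c[0]; r+=[round(c[1],1),round(c[2],2),clear(P+off,T)]
    if max(r[0],r[3],r[6],r[9])<1: print(deg,ph,flip,r,np.round(q,2))
E
python3 t.py
```

```text
30 -0.3 1 [np.float64(0.0), np.float64(0.08), np.float64(24.5), np.float64(0.0), np.float64(0.09), np.float64(18.5), np.float64(0.0), np.float64(0.06), np.float64(28.8), np.float64(0.0), np.float64(0.0), np.float64(40.5)] [-0.72  0.4   0.19  2.56  2.03  0.36 -0.9 ]
30 -0.45 1 [np.float64(0.0), np.float64(0.13), np.float64(21.1), np.float64(0.0), np.float64(0.13), np.float64(15.5), np.float64(0.0), np.float64(0.11), np.float64(24.7), np.float64(0.0), np.float64(0.03), np.float64(35.1)] [-0.87  0.42  0.34  2.53  1.78  0.31 -0.68]
30 -0.6 1 [np.float64(0.0), np.float64(0.19), np.float64(16.5), np.float64(0.0), np.float64(0.19), np.float64(11.4), np.float64(0.0), np.float64(0.17), np.float64(20.5), np.float64(0.0), np.float64(0.09), np.float64(29.3)] [-0.7   0.41  0.07  2.47  1.42  0.47 -0.36]
33 -0.3 1 [np.float64(0.0), np.float64(0.06), np.float64(29.5), np.float64(0.0), np.float64(0.07), np.float64(22.9), np.float64(0.0), np.float64(0.04), np.float64(32.4), np.float64(0.0), np.float64(0.0), np.float64(43.7)] [-0.23  0.44 -0.54  2.56  1.78  0.71 -0.75]
33 -0.45 1 [np.float64(0.0), np.f
[... 333 characters left out ...]
 np.float64(15.4), np.float64(0.0), np.float64(0.15), np.float64(23.2), np.float64(0.0), np.float64(0.06), np.float64(31.6)] [-0.76  0.43  0.1   2.5   1.51  0.51 -0.51]
36 -0.45 1 [np.float64(0.0), np.float64(0.1), np.float64(30.6), np.float64(0.0), np.float64(0.1), np.float64(23.9), np.float64(0.0), np.float64(0.07), np.float64(31.2), np.float64(0.0), np.float64(0.0), np.float64(40.6)] [-0.57  0.44 -0.18  2.56  1.74  0.66 -0.8 ]
36 -0.6 1 [np.float64(0.0), np.float64(0.16), np.float64(25.7), np.float64(0.0), np.float64(0.16), np.float64(19.5), np.float64(0.0), np.float64(0.14), np.float64(26.0), np.float64(0.0), np.float64(0.04), np.float64(33.9)] [-0.8   0.45  0.1   2.52  1.58  0.56 -0.64]
```

```bash
cat > path.py <<'E'
from pp import *
import sys
P,T=pose(33,-.5); UPP=P+.035*up-.02*f
def plan(N,show=1,via=None):
    o=robot.get_obs(); q0=o["joints"]; c=ik(UPP,T,q0+np.array([0,.4,-.4,0,1.6,.2,.8])*(q0[4]<1),.004); print("t",o["time"],"F",o["force"],"now",np.round(q0,2),"goal",np.round(c[0],2),round(c[1],2),round(c[2],3))
    Q=[q0+(c[0]-q0)*k/N for k in range(N+1)]
    for b in range(show):
        X0,A0=fk(M,S,Q[5*b])
        for k in range(1,6):
            X,A=fk(M,S,Q[min(N,5*b+k)]); print(np.round(A0.T@(X-X0)*1e3,0),np.round(R.from_matrix(A0.T@A).as_rotvec(),3),"w",np.round(X,3),"clr",clear(X,A),"ydir",np.round(A[:,1],2))
if __name__=="__main__": plan(int(sys.argv[1]),int(sys.argv[2]))
E
python3 path.py 20 4
```

```text
t 10.4 F [ 0.0692 -0.3375 -0.6644] now [-0.57  0.1   0.4   2.4   0.08  0.38 -1.71] goal [-0.8   0.58 -0.11  2.44  1.57  0.62 -0.78] 0.0 0.121
[-6.  8. -6.] [-0.031 -0.154 -0.026] w [0.423 0.017 0.27 ] clr 129.0 ydir [ 0.25 -0.05 -0.97]
[-11.  16. -10.] [-0.061 -0.309 -0.051] w [0.42  0.022 0.261] clr 121.1 ydir [ 0.23 -0.08 -0.97]
[-16.  24. -15.] [-0.092 -0.463 -0.073] w [0.418 0.026 0.252] clr 116.9 ydir [ 0.21 -0.12 -0.97]
[-21.  31. -18.] [-0.122 -0.618 -0.094] w [0.416 0.03  0.244] clr 112.3 ydir [ 0.2  -0.15 -0.97]
[-25.  38. -20.] [-0.152 -0.773 -0.114] w [0.415 0.034 0.237] clr 104.7 ydir [ 0.19 -0.19 -0.96]
[-5.  6.  3.] [-0.028 -0.155 -0.019] w [0.415 0.038 0.229] clr 93.6 ydir [ 0.19 -0.22 -0.96]
[-9. 12.  7.] [-0.054 -0.31  -0.037] w [0.416 0.043 0.222] clr 80.0 ydir [ 0.19 -0.25 -0.95]
[-12.  18.  12.] [-0.08  -0.465 -0.054] w [0.418 0.048 0.216] clr 68.6 ydir [ 0.2  -0.28 -0.94]
[-16.  23.  18.] [-0.104 -0.62  -0.071] w [0.42  0.054 0.209] clr 61.1 ydir [ 0.21 -0.3  -0.93]
[-20.  29.  25.] [-0.127 -0.775 -0.088] w [0.423 0.06  0.203] clr 58.4 ydir [ 0.23 -0.33 -0.92]
[3
[... 224 characters left out ...]
35 0.087 0.184] clr 47.4 ydir [ 0.3  -0.36 -0.88]
[13. 15. 44.] [-0.082 -0.615 -0.076] w [0.439 0.098 0.177] clr 35.0 ydir [ 0.32 -0.37 -0.87]
[16. 19. 58.] [-0.1   -0.768 -0.098] w [0.442 0.111 0.17 ] clr 26.4 ydir [ 0.35 -0.36 -0.86]
[13.  3. 10.] [-0.019 -0.151 -0.024] w [0.446 0.125 0.162] clr 21.7 ydir [ 0.38 -0.35 -0.86]
[26.  5. 21.] [-0.038 -0.302 -0.05 ] w [0.449 0.14  0.154] clr 19.5 ydir [ 0.41 -0.34 -0.85]
[40.  7. 33.] [-0.057 -0.451 -0.077] w [0.451 0.157 0.146] clr 19.4 ydir [ 0.43 -0.32 -0.84]
[55.  8. 47.] [-0.077 -0.6   -0.107] w [0.452 0.175 0.137] clr 21.3 ydir [ 0.46 -0.29 -0.84]
[69.  9. 63.] [-0.097 -0.746 -0.139] w [0.451 0.194 0.128] clr 26.6 ydir [ 0.48 -0.26 -0.84]
```

Request:
drive_tool(plan=[-4, 6, -4, -0.025, -0.124, -0.02, 1, -9, 12, -8, -0.049, -0.247, -0.04, 1, -13, 19, -12, -0.073, -0.371, -0.06, 1, -17, 25, -15, -0.098, -0.494, -0.078, 1, -21, 31, -18, -0.122, -0.618, -0.094, 1])

```text
time: 10.9
eef_pos: [0.4163, 0.0311, 0.2433]
tcp_rot: [-0.618, 0.658, -0.204, 0.379]
force: [-0.3, 0.0, -0.6]
width: -0.003
```

```bash
python3 path.py 20 2
```

```text
t 10.9 F [-0.3237  0.0114 -0.5545] now [-0.65  0.2   0.34  2.41  0.36  0.42 -1.5 ] goal [-0.8   0.58 -0.11  2.44  1.57  0.62 -0.78] 0.0 0.122
[-4.  5.  1.] [-0.024 -0.124 -0.016] w [0.415 0.034 0.237] clr 105.6 ydir [ 0.19 -0.18 -0.96]
[-8. 10.  3.] [-0.047 -0.248 -0.031] w [0.415 0.037 0.231] clr 97.7 ydir [ 0.19 -0.21 -0.96]
[-12.  15.   5.] [-0.069 -0.372 -0.045] w [0.415 0.041 0.226] clr 87.3 ydir [ 0.19 -0.23 -0.95]
[-16.  20.   7.] [-0.091 -0.496 -0.059] w [0.416 0.044 0.221] clr 77.0 ydir [ 0.19 -0.26 -0.95]
[-19.  25.  11.] [-0.112 -0.619 -0.073] w [0.417 0.048 0.215] clr 68.5 ydir [ 0.2  -0.28 -0.94]
[-1.  4.  6.] [-0.02  -0.124 -0.014] w [0.419 0.053 0.21 ] clr 62.5 ydir [ 0.21 -0.3  -0.93]
[-1.  8. 12.] [-0.039 -0.247 -0.028] w [0.421 0.057 0.205] clr 59.7 ydir [ 0.22 -0.32 -0.92]
[-1. 11. 19.] [-0.058 -0.371 -0.042] w [0.424 0.063 0.2  ] clr 59.0 ydir [ 0.23 -0.34 -0.91]
[-1. 15. 27.] [-0.075 -0.494 -0.056] w [0.426 0.069 0.195] clr 59.7 ydir [ 0.25 -0.35 -0.9 ]
[-1. 18. 35.] [-0.092 -0.617 -0.07 ] w [0.43  0.076 0.19 ] clr 56.5 ydir [ 0.27 -0.36 -0.89]
```

Tracking follows the planned joint path, so I'll continue with two more calls.

Request:
drive_tool(plan=[-4, 5, 1, -0.024, -0.124, -0.016, 1, -8, 10, 3, -0.047, -0.248, -0.031, 1, -12, 15, 5, -0.069, -0.372, -0.045, 1, -16, 20, 7, -0.091, -0.496, -0.059, 1, -19, 25, 11, -0.112, -0.619, -0.073, 1])

```text
time: 11.4
eef_pos: [0.4179, 0.0495, 0.2139]
tcp_rot: [-0.599, 0.783, -0.002, 0.168]
force: [0.7, -1.0, 0.2]
width: 0.0
```

Request:
drive_tool(plan=[-1, 4, 6, -0.02, -0.124, -0.014, 1, -1, 8, 12, -0.039, -0.247, -0.028, 1, -1, 11, 19, -0.058, -0.371, -0.042, 1, -1, 15, 27, -0.075, -0.494, -0.056, 1, -1, 18, 35, -0.092, -0.617, -0.07, 1])

```text
time: 11.9
eef_pos: [0.4302, 0.0788, 0.1875]
tcp_rot: [-0.528, 0.823, 0.201, -0.06]
force: [1.3, 0.4, -0.2]
width: -0.001
```

```bash
python3 path.py 10 2
```

```text
t 11.9 F [ 1.3327  0.3942 -0.1657] now [-0.82  0.41  0.24  2.43  0.93  0.47 -1.08] goal [-0.81  0.58 -0.09  2.44  1.57  0.61 -0.78] 0.0 0.121
[4. 3. 7.] [-0.018 -0.122 -0.012] w [0.432 0.085 0.183] clr 48.9 ydir [ 0.29 -0.37 -0.88]
[ 9.  5. 16.] [-0.034 -0.244 -0.026] w [0.435 0.093 0.177] clr 39.5 ydir [ 0.31 -0.37 -0.88]
[15.  8. 25.] [-0.051 -0.366 -0.042] w [0.438 0.102 0.172] clr 31.8 ydir [ 0.33 -0.38 -0.87]
[21. 10. 34.] [-0.066 -0.486 -0.059] w [0.441 0.112 0.166] clr 26.6 ydir [ 0.35 -0.37 -0.86]
[27. 12. 45.] [-0.081 -0.606 -0.078] w [0.444 0.123 0.161] clr 23.5 ydir [ 0.37 -0.37 -0.85]
[12.  2.  6.] [-0.016 -0.118 -0.021] w [0.446 0.135 0.155] clr 21.6 ydir [ 0.39 -0.35 -0.85]
[25.  3. 14.] [-0.032 -0.236 -0.044] w [0.448 0.148 0.148] clr 20.7 ydir [ 0.42 -0.34 -0.84]
[38.  4. 22.] [-0.048 -0.352 -0.07 ] w [0.45  0.163 0.142] clr 21.0 ydir [ 0.44 -0.32 -0.84]
[52.  5. 31.] [-0.065 -0.466 -0.098] w [0.451 0.178 0.135] clr 22.5 ydir [ 0.46 -0.29 -0.84]
[67.  5. 42.] [-0.082 -0.58  -0.128] w [0.451 0.194 0.128] clr 26.6 ydir [ 0.48 -0.26 -0.84]
```

Request:
drive_tool(plan=[4, 3, 7, -0.018, -0.122, -0.012, 1, 9, 5, 16, -0.034, -0.244, -0.026, 1, 15, 8, 25, -0.051, -0.366, -0.042, 1, 21, 10, 34, -0.066, -0.486, -0.059, 1, 27, 12, 45, -0.081, -0.606, -0.078, 1])

```text
time: 12.4
eef_pos: [0.4442, 0.1246, 0.1589]
tcp_rot: [-0.411, 0.778, 0.385, -0.277]
force: [0.2, -0.1, 0.1]
width: 0.001
```

Request:
drive_tool(plan=[12, 2, 6, -0.016, -0.118, -0.021, 1, 25, 3, 14, -0.032, -0.236, -0.044, 1, 38, 4, 22, -0.048, -0.352, -0.07, 1, 52, 5, 31, -0.065, -0.466, -0.098, 1, 67, 5, 42, -0.082, -0.58, -0.128, 1])

```text
time: 12.9
eef_pos: [0.4512, 0.1977, 0.1239]
tcp_rot: [-0.268, 0.655, 0.547, -0.447]
force: [1.1, -0.3, 0.4]
width: 0.003
```

```bash
cat > look.py <<'E'
from path import *
import sys
o=robot.get_obs(); p=o["eef_pos"]; Q=rot(o["tcp_rot"]); tip=p+.019*Q[:,1]
print("t",o["time"],"F",o["force"],"j",np.round(o["joints"],2)); print("tip-roller in blower axes",(tip-ROL)@np.stack([f,bl,up],1)*1e3)
im=[]
for n_,(x,y,w,h) in (("scene",(220,220,112,84)),("top",(150,165,120,90))):
    f_=robot.grab_frame(n_); c=cv2.resize(f_["pixels"][y:y+h,x:x+w,::-1],(400,300),interpolation=cv2.INTER_CUBIC)
    for z,col in((tip,(0,0,255)),(ROL,(0,255,0))):
        u=(proj(f_,z)-[x,y])*400/w; cv2.circle(c,tuple(int(v) for v in u),2,col,-1)
    im.append(c)
cv2.imwrite(sys.argv[1],np.hstack(im))
chain([(P+.006*up,T),(P-.013*up,T)])
print("1 mm down in tool axes (at T)",-T.T@up)
E
python3 look.py pics/c4.png
```

```text
t 12.9 F [ 1.0574 -0.2786  0.3862] j [-0.96  0.59  0.13  2.45  1.63  0.49 -0.82]
tip-roller in blower axes [-24.2167  12.3576  39.9624]
t 13.0 F [ 0.1263 -0.1836 -0.4061] w 0.002040188393797925 tcp [0.4509 0.1985 0.1236] y [ 0.476  -0.2581 -0.8407]
mm [ 6.1 30.8 -6.3] rad [-0.002  0.012  0.003] world [0.4711 0.1972 0.0988]
mm [ 5.5 15.9  8.8] rad [0. 0. 0.] world [0.4711 0.1972 0.0798]
1 mm down in tool axes (at T) [0.2893 0.8387 0.4614]
```

View pics/c4.png

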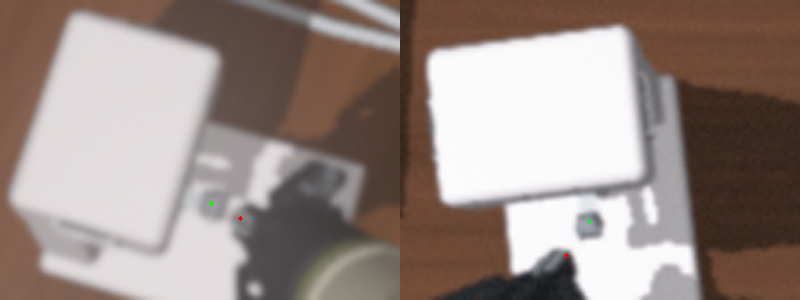

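The tip (red, scene crop (240,217)) and the roller (green, (211,203)) both sit where the model says. The tip is in front of and above the roller, with no contact. I'll move to just above it.

Request:
drive_tool(plan=[1, 10, -6, 0, 0, 0, 1, 2, 18, -6, 0, 0.01, 0, 1, 3, 24, -6, -0.002, 0.012, 0.003, 1, 4, 29, -6, -0.002, 0.012, 0.003, 1, 4, 31, -6, -0.002, 0.012, 0.003, 1])

```text
time: 13.5
eef_pos: [0.4712, 0.1947, 0.0985]
tcp_rot: [-0.271, 0.659, 0.544, -0.443]
force: [0.2, -0.4, 0.8]
width: -0.005
```

Run:
```python
from path import *
chain([(P,T)]); o=robot.get_obs(); Q=rot(o["tcp_rot"]); print("tip-roller",(o["eef_pos"]+.019*Q[:,1]-ROL)@np.stack([f,bl,up],1)*1e3,"down1mm",-Q.T@up,"j",np.round(o["joints"],2),"z",o["eef_pos"][2])
```

```text
t 13.5 F [ 0.1645 -0.3567  0.7923] w -0.00492616404469744 tcp [0.4712 0.1947 0.0985] y [ 0.477  -0.2617 -0.839 ]
mm [4.1 4.  2.4] rad [-0.001 -0.    -0.   ] world [0.4711 0.1972 0.0928]
tip-roller [-4.8441  6.4668 14.5586] down1mm [0.2896 0.839  0.4606] j [-0.9   0.66  0.1   2.43  1.74  0.5  -0.92] z 0.09850024608073074
```

```bash
cat > F.py <<'E'
from g import *
a=[];z=[]
for _ in range(10):
    robot.grab_frame("top"); o=robot.get_obs(); a.append(o["force"]); z.append(o["eef_pos"][2])
print("t",o["time"],"F",np.mean(a,0),"sd",np.std(a,0)/3,"z",np.mean(z)*1e3)
E
python3 F.py
```

```text
t 14.0 F [-0.1786 -0.0714 -0.1432] sd [0.1087 0.1009 0.2348] z 99.1304101797726
```

Request:
drive_tool(plan=[0.3, 1, 0.5, 0, 0, 0, 1, 0.6, 2, 1, 0, 0, 0, 1, 1, 3, 1.6, 0, 0, 0, 1, 1.4, 4, 2.2, 0, 0, 0, 1, 1.7, 5, 2.8, 0, 0, 0, 1])

```text
time: 14.5
eef_pos: [0.4708, 0.1952, 0.0931]
tcp_rot: [-0.271, 0.659, 0.545, -0.443]
force: [-0.4, 0.1, 1.3]
width: 0.002
```

```bash
python3 F.py
```

```text
t 15.0 F [-0.5396  0.3078  1.4164] sd [0.1121 0.0911 0.1469] z 93.23169497404524
```

Request:
drive_tool(plan=[0.2, 0.5, 0.3, 0, 0, 0, 1, 0.4, 1, 0.6, 0, 0, 0, 1, 0.6, 1.7, 0.9, 0, 0, 0, 1, 0.9, 2.5, 1.4, 0, 0, 0, 1, 0.9, 2.5, 1.4, 0, 0, 0, 1])

```text
time: 15.5
eef_pos: [0.4704, 0.1951, 0.0901]
tcp_rot: [-0.271, 0.659, 0.544, -0.443]
force: [-3.7, -0.1, 2.2]
width: -0.001
```

```bash
python3 F.py
```

```text
t 16.0 F [-3.9385 -0.3259  2.4409] sd [0.1785 0.172  0.2195] z 90.24571564691828
```

Request:
drive_tool(plan=[0, -0.2, 0.5, 0, 0, 0, 1, 0.2, 0.4, 0.9, 0, 0, 0, 1, 0.4, 1, 1.2, 0, 0, 0, 1, 0.6, 1.6, 1.6, 0, 0, 0, 1, 0.6, 1.6, 1.6, 0, 0, 0, 1])

```text
time: 16.5
eef_pos: [0.4701, 0.1952, 0.0879]
tcp_rot: [-0.271, 0.659, 0.545, -0.443]
force: [-2.7, -0.1, 2.8]
width: -0.001
```

```bash
python3 F.py; python3 -c "
from path import *
o=robot.get_obs(); Q=rot(o['tcp_rot']); print('tip-roller rest',(o['eef_pos']+.019*Q[:,1]-ROL)@np.stack([f,bl,up],1)*1e3,-Q.T@f,-Q.T@up,o['joints'])"
```

```text
t 17.0 F [-2.4422 -0.5489  2.3397] sd [0.1507 0.1757 0.1075] z 88.06919825906138
tip-roller rest [-5.8307  7.188   4.1263] [-0.1497 -0.4362  0.8873] [0.2889 0.8389 0.4612] [-0.8918  0.6805  0.0777  2.4338  1.7828  0.5214 -0.9784]
```

Contact was at z about 93.5 mm, so the lever is now about 5 mm down, short of the click. Next I press to about 13 mm, hold and check the force.

Request:
drive_tool(plan=[0.7, 2.1, 1.2, 0, 0, 0, 1, 1.4, 4.2, 2.3, 0, 0, 0, 1, 2.2, 6.3, 3.5, 0, 0, 0, 1, 2.2, 6.3, 3.5, 0, 0, 0, 1, 2.2, 6.3, 3.5, 0, 0, 0, 1])

```text
time: 17.5
eef_pos: [0.4695, 0.1951, 0.0801]
tcp_rot: [-0.271, 0.658, 0.544, -0.443]
force: [-5.3, 0.1, 3.6]
width: 0.0
```

```bash
python3 F.py
```

```text
t 18.0 F [-5.463  -0.4113  4.0505] sd [0.1583 0.1871 0.2315] z 80.15540053288476
```

The effective force is about 4.2 N, which matches the 13 mm target. I'll hold a little longer, then release straight up.

Request:
drive_tool(plan=[0, 0, 0, 0, 0, 0, 1, 0, 0, 0, 0, 0, 0, 1, 0, 0, 0, 0, 0, 0, 1, -1.5, -4.2, -2.3, 0, 0, 0, 1, -3, -8.4, -4.6, 0, 0, 0, 1])

```text
time: 18.5
eef_pos: [0.4701, 0.1952, 0.0906]
tcp_rot: [-0.271, 0.659, 0.545, -0.443]
force: [-0.2, 0.2, 1.9]
width: -0.001
```

Request:
drive_tool(plan=[-1.5, -4.2, -2.3, 0, 0, 0, 1, -3, -8.4, -4.6, 0, 0, 0, 1, -5, -14, -4, 0, 0, 0, 1, -7, -22, -2, 0, 0, 0, 1, -7, -30, 0, 0, 0, 0, 1])

```text
time: 19.0
eef_pos: [0.455, 0.1959, 0.1184]
tcp_rot: [-0.271, 0.659, 0.544, -0.443]
force: [-0.0, 0.5, 0.1]
width: -0.004
```

```bash
python3 look.py pics/c5.png | head -3; python3 F.py
python3 - <<'E'
from h import *
fr=robot.grab_frame("top"); np.savez("pics/top5.npz",**fr)
a=cv2.imread("pics/c5.png"); b=cv2.resize(fr["pixels"][140:260,310:470,::-1],(400,300),interpolation=cv2.INTER_CUBIC); s=cv2.resize(robot.grab_frame("scene")["pixels"][:,:,::-1],(400,300))
cv2.imwrite("pics/c5b.png",np.vstack([a,np.hstack([s,b])]))
E
```

```text
t 19.0 F [-0.0192  0.5031  0.0594] j [-0.95  0.61  0.12  2.45  1.66  0.49 -0.86]
tip-roller in blower axes [-20.6918  10.0108  34.4167]
t 19.1 F [ 0.1128  0.6872 -0.4873] w -0.001645265100671169 tcp [0.4549 0.1967 0.1185] y [ 0.4779 -0.2594 -0.8392]
t 19.6 F [-0.0385 -0.0474 -0.0556] sd [0.122  0.1043 0.1638] z 117.77102383424112
```

View pics/c5b.png

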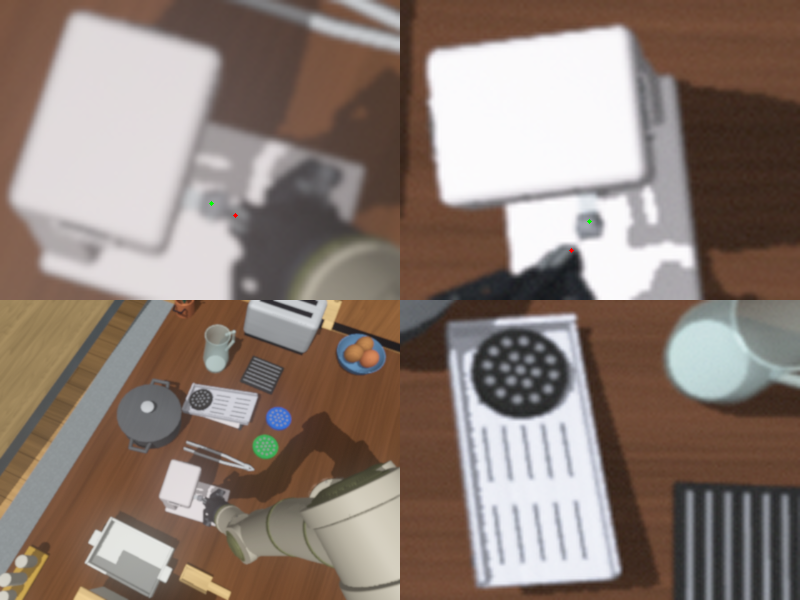

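The roller is back at rest (its marker and px are unchanged) and the tool is clear. The trivet sits at the lower end, so I'll check more closely how it meets the stop.

Run:
```python
from g import *
fr=dict(np.load("pics/top5.npz")); x,y,w,h=325,140,64,48; K=12
c=cv2.resize(fr["pixels"][y:y+h,x:x+w,::-1],(w*K,h*K),interpolation=cv2.INTER_CUBIC)
cv2.imwrite("pics/c6.png",c)
# profile along image of tray axis through the disc centre, (358,168.8)
dv=proj(fr,tray(.13,0,.014))-proj(fr,tray(.03,0,.014)); s=np.linalg.norm(dv)/100; dv/=np.linalg.norm(dv); print("px per mm",s,dv)
g=fr["pixels"].astype(np.float32).mean(2); c0=np.array([358,168.8])
k=np.arange(-24,34,1.); pr=np.mean([cv2.remap(g,(c0[0]+dv[0]*k+e*dv[1]*-1).astype(np.float32)[None],(c0[1]+dv[1]*k+e*dv[0]).astype(np.float32)[None],1)[0] for e in(-2,-1,0,1,2)],0)
print([(int(a),int(b)) for a,b in zip(k,pr) if a<-14 or a>14])
# expected offsets along the axis (px), relative to the disc centre, if touching
b=.135; e=lambda xx,zz:(proj(fr,tray(xx,0,zz))-proj(fr,tray(b-.05,0,.007)))@dv
print("touching: near rim low",e(b-.1,0),"near rim top",e(b-.1,.014),"far rim top",e(b,.014),"stop inner top",e(b,.022),"stop outer top",e(b+.006,.022))
```

```text
px per mm 0.3495948282064225 [-0.1518 -0.9884]
[(-24, 224), (-23, 224), (-22, 224), (-21, 229), (-20, 233), (-19, 205), (-18, 130), (-17, 63), (-16, 45), (-15, 46), (15, 54), (16, 48), (17, 60), (18, 93), (19, 138), (20, 193), (21, 217), (22, 177), (23, 105), (24, 58), (25, 46), (26, 45), (27, 45), (28, 45), (29, 45), (30, 44), (31, 44), (32, 44), (33, 46)]
touching: near rim low -18.707945528342144 near rim top -16.567207877343407 far rim top 18.26558655427466 stop inner top 19.708029723397505 stop outer top 21.729990962739887
```

View pics/c6.png

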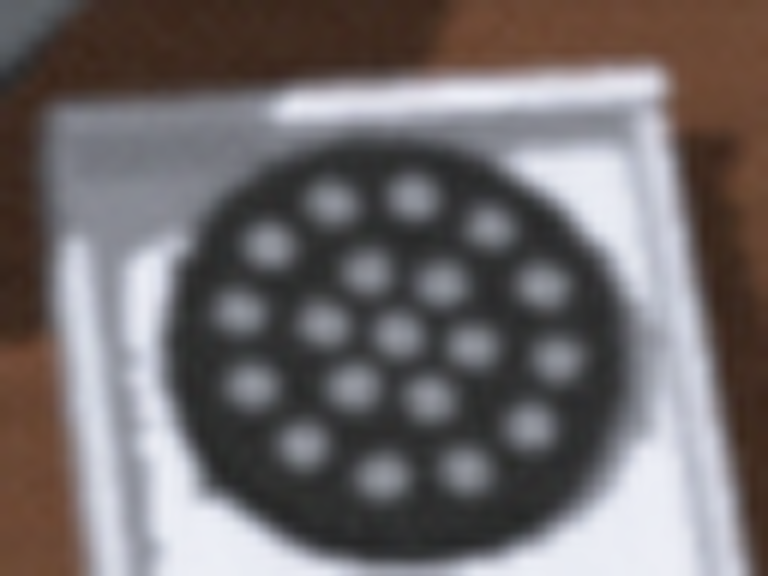

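The profile span from the near rim to the stop's outer edge measures 40.7 px, against 40.4 px expected if touching. The trivet is home to within about 1 mm, so I'm handing in.

```bash
python3 -c "
from h import *
print(robot.job_done()); o=robot.get_obs(); print(o['time'],o['force'])"
```

```text
the job is handed in; nothing more can be done
None
the job is handed in; nothing more can be done
```

I pushed the trivet down the tray to the stop, then pressed and released the blower's roller lever, and handed the job in at about 20 s of the 58 s allowed.

**Trivet:** I pushed it with the half-open fingers until it met the stop at about 13 N along the slope, then backed off. The last close picture puts it against the stop to within about 1 mm (40.7 px measured, 40.4 px expected if touching). An earlier, coarser two-view estimate put its centre about 5 mm short of that, which I take as blur and corner error.

**Lever:** I held it about 13 mm down for about a second, then let it up. The depth agrees with the force: about 4.2 N at the roller, where 4.3 N was the target. The click itself could not be observed, so it is inferred from depth and force. Afterwards the roller looked back at its rest position.

**Deviations:**
- The first approach to the lever ran joints 4, 6 and 7 up against their limits. They read just inside the ranges, and I retreated.
- I then came in with the tool leaning 33° and turned sideways, about 28° in the blower's own front-back plane. That is slightly under the suggested 30–45°. The computed clearance to the blower's head, base and column was at least 18 mm.

**At hand-in:** wrist force was about zero and the tool was clear of everything. In the last picture the other objects looked undisturbed; I did not measure their positions.

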